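Turn the keyed cover onto its key and hold it seated in the fit-check fixture

TASK

The round cover is riding on springs in the fixture block because its rim notch is not over the key. With the fingertips, push it round by its lugs until the notch lies over the key, then press it down on its centre boss until it is fully home against the block, and finish while still holding it down there with the fingers. Do not lift the cover out of the fixture, and leave the other things on the table where they are.

Things in the scene. Friction and masses are not known exactly. Their poses are not given: they have to be found in the camera images.
- fixture: Grey square fixture block, 190 x 190 mm, 40 mm high, fixed to the table. Origin at the centre of its underside; z up; its +x points from the 31 mm bore in its middle to the key. Four sprung brass plungers, 45 mm from the centre, carry the cover 14 mm above the block; pressing the cover takes about 4 N to start, 8 N fully down, and let go it springs up again.
- key (a point): The key: a steel radial bar on the block's top, 12 mm wide with a round top, rising 12 mm above the block, from 57 to 93 mm from the bore's centre along the block's +x; part of it shows beyond the cover's rim. This point is 64 mm from the bore's centre, at the key's top (52 mm above the table).
- cover: Loose aluminium cover, 0.3 to 0.5 kg: round flange 140 mm across, 10 mm thick; the spigot below turns in the bore (1 mm play). Origin: centre of the flange's underside, 54 mm above the table riding on the plungers, 40 mm when fully home. z up; +x points to its only notch. It turns either way with a few N at a lug and stays where it is left.
- notch (a point): Middle of the rim notch, on the cover's +x axis 64 mm from its centre, half-way up the flange. The notch is 18 mm wide and runs from 54 mm radius outwards. It starts at least 0.6 rad from the key, either way round. Pressed with the notch off the key, the cover lands on the key and stops after about 2 mm.
- lug_left (a point): Top of one of the two upright steel lugs on the cover: round, 14 mm across, standing 22 mm above the flange's top. Centre 50 mm from the cover's centre on its +y axis (a quarter turn counter-clockwise, from above, from the notch).
- lug_right (a point): Top of the other lug, the same, on the cover's -y axis.
- boss_top (a point): Centre of the flat top of the cover's round centre boss, 32 mm across, rising 24 mm above the flange's top (34 mm above the cover's origin). The place to press.
- sleeve: Bystander: steel sleeve, 24 mm across, 26 mm high, standing on a robot-side corner of the block. Origin under its centre.
- screw: Bystander: dark steel cap screw standing on its head on a robot-side corner of the block, 22 mm across, 34 mm high. Origin under its centre.
- turned: Bystander: stepped turned aluminium part, 44 mm across, 45 mm high, standing on the table beside the block. Origin under its centre.
- gasket: Bystander: rubber ring 60 mm across, 6 mm high, flat on the table beside the block. Origin under its centre.
- driver: Bystander: screwdriver lying on the table to the left.
- rule: Bystander: flat yellow rule, 300 x 32 x 4 mm, lying on the table to the right.
- timer: Bystander: round hand timer, 60 mm across, 16 mm high, lying on the table far left.
Not all that is in view belongs to the job. Leave any orange look-alike of the cover alone.

How it is judged:
By the outcome, as a careful person would: the job done as asked, in the order asked, and still so for the second after the job is handed in, while the arm keeps its last pose, push and grip.
It also fails if it takes over 64 s, if anything falls off the work surface, if the arm or the gripper's body presses on something with over 40 N, if the wrist force passes 120 N, or if a joint passes its speed limit or range.

ROBOT

A 7-joint arm with a two-finger parallel gripper is mounted at the origin on the work surface. World frame = base frame: x ahead of the robot, y to its left, z up, the work surface at z = 0. Lengths are in m, angles in rad, forces in N, time in s.
With the tool pointing down it reaches from about 0.4 to 0.875 m from the base axis. Payload 19.3 kg.
Tool frame: the origin (TCP) lies at the centre of the arm's flange, where the gripper is bolted on; the fingertips stand 173 mm ahead of it and the grasp point (between the pads) lies 155 mm ahead of it (bot.grip_point_offset is the distance from the TCP to the grasp point, in m); z points along the fingers, x is the direction in which the jaws open and shut, and the axes are right-handed (so a half turn about z gives the same grasp; the last joint's range is limited). The gripper opens to 85 mm and grips with 20 to 120 N. Pads are 22 mm wide; open, the fingers measure 114 mm over their backs; the gripper's body (76 mm by 85 mm) begins 54 mm behind the grasp point. The pads swing forward as they close: fully open they stand 13 mm farther back than shut.
Start: joints at [-1.197, 0.521, -0.036, 1.599, 0.021, 1.021, -0.113], TCP at [0.268, 0.564, 0.405] pointing down, gripper open.
Joint ranges: [-2.91, 2.91], [-0.3, 2.13], [-1.5, 1.42], [0.17, 2.43], [-1.26, 4.41], [0.16, 1.93], [-2.52, 2.52]. Speed limits (rad/s): [1.89, 1.89, 2.39, 2.39, 3.01, 3.01, 3.01].

INTERFACE

Orientations are given as [roll, pitch, yaw] about the fixed x, y, z axes, in that order (R = Rz(yaw) Ry(pitch) Rx(roll)).
In Python, from workcell import bot gives the robot as it stands.
- The arm moves only by the tool step_arm, never from a script. Its argument "plan" is a list that holds one entry, the list of rows, each a list of 4 numbers: the shift along the world's x, y, z in cm, then the turn about the world's z in rad. A call has 1 to 12 rows; each row is the pose to reach, as a shift and turn from the pose measured when the call began; what a row does not reach only later rows make up. A row lasts 1/12 s, in which the tool goes at most 41.7 mm and 7.16 degrees, less where a joint would pass 70% of its speed; a pose out of reach is approached as far as the arm can. A call with a gripper value outside its range is refused whole. "jaw" is the closure, from 0 (fully open) to 1 (shut), set as the call begins (left out, the last holds). The fingers move at their own pace and stop on an object; "force" is the grip in N (left out, the last holds). Time passes only in rows, so rows that repeat a pose let the fingers close. It gives the time, the measured TCP pose, the force and the opening at its end, in the units of the state.
- bot.observe(): the state, without advancing time (a new reading comes with each control period).
- bot.grab_frame(name): name is "scene" or "top" or "wrist"; returns a dict with "pixels" (400x640x3 uint8, blue, green, red), "mtx" (3x3 intrinsics, pixels), "k1" (the pictures are not rectified: a ray, as slopes to the right and down, at radius r is drawn at 1 + k1 r^2 times it, then the intrinsics apply), "R" (3x3) and "t" (3): a world point X has camera coordinates R X + t. Camera axes: x right, y down, z forward; pixel columns grow to the right and rows downward; lengths in m; the calibration is good to about 2 mm. A picture is of the moment at which its call begins. There is no depth.
- bot.job_done(): hands the job in, once; it reports no verdict.
The state is a dict: "clock": time; "qpos": joint angles; "qd": joint speeds; "joint_efforts": joint torques, N m; "position": TCP position; "tool_rot": TCP orientation; "force": force on the tool from outside, world axes, zero at the start; "moment": the same for the moment, N m; "grip_width": finger opening in m.
Only numpy, scipy, OpenCV 4.12 (cv2) and the standard library are available. Lean on these libraries where they do the work, as an engineer would, in place of code of your own. Each camera call takes 0.05 s, during which the arm holds its last target.

## Working session

There is one attempt and no reset: what is moved stays moved. The work goes in short steps, Python scripts to look and compute and a tool call to move; the robot and the scene stay as the last step left them, time stands still between calls to the robot, and variables do not carry over. Pictures are saved under pics/ and viewed, and the job is handed in when it is done.

Besides the shell and the picture viewer there is one more tool, called after "Call:" as name(argument=value, ...), one argument or row to a line, values as JSON. step_arm: Moves the arm, as the interface text tells. Its arguments: {"type":"object","properties":{"plan":{"type":"array"},"jaw":{"type":"number"},"force":{"type":"number"}},"required":["plan"]}

```bash
mkdir -p pics; ls; python3 - <<'E'
from workcell import bot
import cv2
s=bot.observe()
for k,v in s.items(): print(k,v)
for n in("scene","top"):
    f=bot.grab_frame(n); cv2.imwrite(f"pics/{n}0.png",f["pixels"]); print(n,f["mtx"],f["k1"],f["R"],f["t"])
E
```

```text
pics
clock 0.0
qpos [-1.19721022  0.52201054 -0.03634481  1.60000434  0.02118239  1.02109127
 -0.11275327]
qd [-7.24196779e-04 -7.19425273e-05  1.55843449e-03  2.48484648e-04
  8.71839769e-04  4.38523448e-04 -4.27197036e-04]
joint_efforts [ 2.49393488e-03 -9.27099967e+01  1.98158652e+00 -3.69953156e+01
  1.80634763e-02  8.02283641e-03 -2.60473439e-05]
position [0.26830142 0.5643254  0.4041289 ]
tool_rot [3.14153586e+00 1.12793198e-03 1.12705276e+00]
force [-0.1799043   0.25642654  0.49886251]
moment [ 0.05748848  0.01815762 -0.02465201]
grip_width 0.08575907203613496
scene [[367.38488119   0.         322.3707191 ]
 [  0.         367.38488119 205.73889015]
 [  0.           0.           1.        ]] -0.025959801664818757 [[ 0.12822092  0.99156557  0.01889771]
 [ 0.6876141  -0.0751529  -0.7221765 ]
 [-0.71466513  0.10559246 -0.69145063]] [-0.06866567 -0.30235565  1.66712267]
top [[486.98333554   0.         321.4286417 ]
 [  0.         486.98333554 200.25590557]
 [  0.           0.           1.        ]] -0.023255061250343132 [[-0.02557839 -0.99950924 -0.01808412]
 [-0.99773436  0.02665062 -0.06177287]
 [ 0.0622245   0.0164631  -0.99792639]] [0.03175837 0.55107814 1.40126633]
```

View pics/scene0.png

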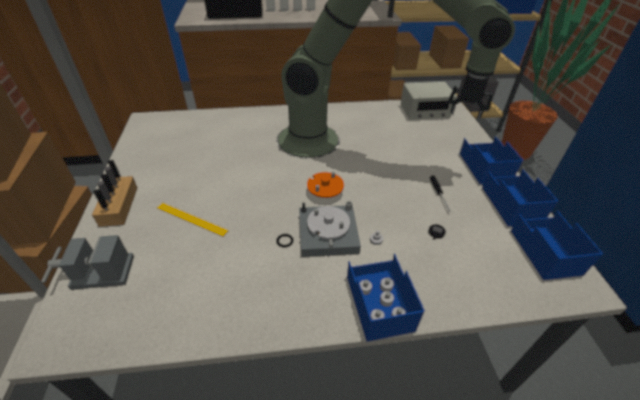

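View pics/top0.png

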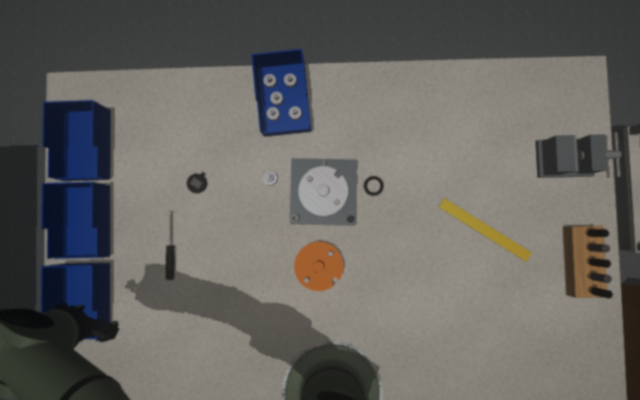

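The scene view shows the grey block at about (330,230) and the orange look-alike at (325,185). In the top view the block is at (323,191) and the notch is near the upper right at (338,175). I'll zoom in.

```bash
python3 - <<'E'
import cv2
a=cv2.imread("pics/top0.png")[145:240,275:395]; cv2.imwrite("pics/topz.png",cv2.resize(a,None,fx=6,fy=6,interpolation=cv2.INTER_CUBIC))
a=cv2.imread("pics/scene0.png")[165:265,270:390]; cv2.imwrite("pics/scz.png",cv2.resize(a,None,fx=6,fy=6,interpolation=cv2.INTER_CUBIC))
E
```

```text
(no output)
```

View pics/topz.png

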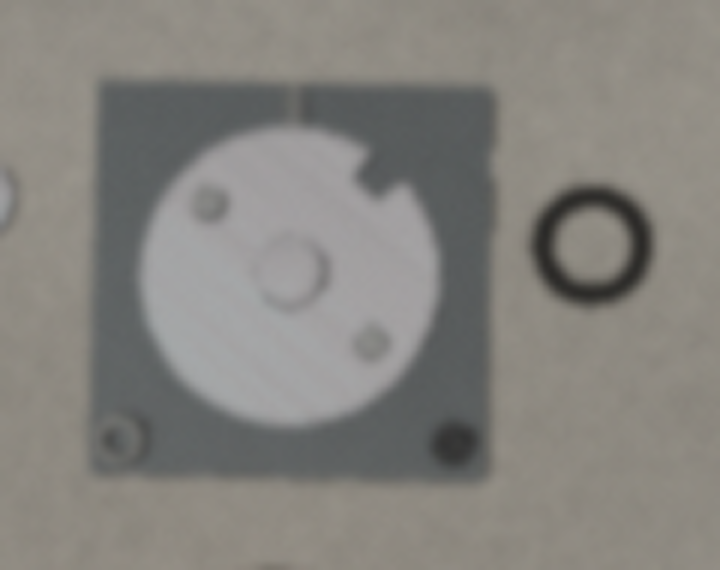

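View pics/scz.png

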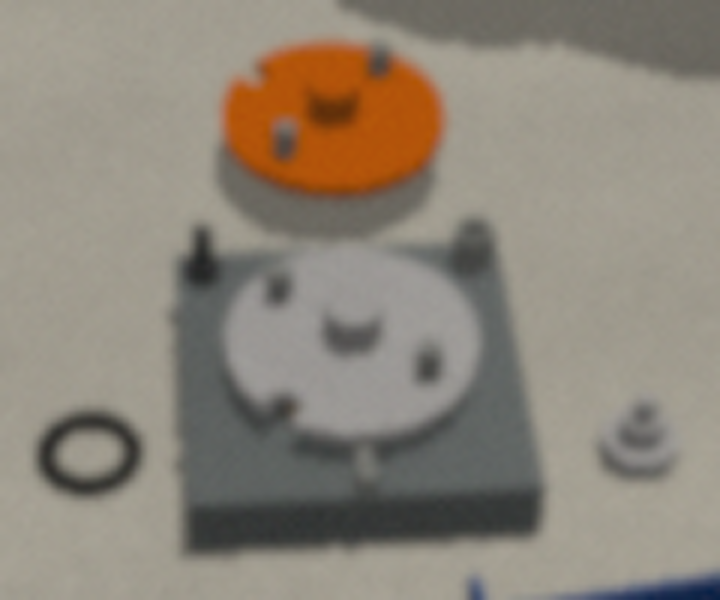

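```bash
cat > h.py <<'E'
import numpy as np, cv2
def ray(f,px):
    K=np.array(f["mtx"]);d=np.array([f["k1"],0,0,0,0.]) 
    n=cv2.undistortPoints(np.array(px,float).reshape(-1,1,2),K,d).reshape(-1,2)
    R=np.array(f["R"]);t=np.array(f["t"])
    return -R.T@t,(R.T@np.c_[n,np.ones(len(n))].T).T
def onz(f,px,z):
    c,d=ray(f,px); return c+d*((z-c[2])/d[:,2])[:,None]
def tri(f1,p1,f2,p2):
    c1,d1=ray(f1,[p1]);c2,d2=ray(f2,[p2]);d1=d1[0]/np.linalg.norm(d1);d2=d2[0]/np.linalg.norm(d2)
    A=np.c_[d1,-d2];s=np.linalg.lstsq(A,c2-c1,rcond=None)[0];a=c1+s[0]*d1;b=c2+s[1]*d2
    return (a+b)/2,np.linalg.norm(a-b)
def proj(f,X):
    return cv2.projectPoints(np.array(X,float).reshape(-1,1,3),cv2.Rodrigues(np.array(f["R"]))[0],np.array(f["t"]),np.array(f["mtx"]),np.array([f["k1"],0,0,0,0.]))[0].reshape(-1,2)
E
python3 - <<'E'
from h import *
from workcell import bot
T=bot.grab_frame("top");S=bot.grab_frame("scene")
zt=lambda u,v:((u+.5)/6-.5+275,(v+.5)/6-.5+145)
zs=lambda u,v:((u+.5)/6-.5+270,(v+.5)/6-.5+165)
m=cv2.cvtColor(T["pixels"],cv2.COLOR_BGR2HSV)
# cover ellipse
g=T["pixels"][145:240,275:395].astype(int)
mask=((g.sum(2)/3>118)).astype(np.uint8)
lab=cv2.connectedComponents(mask)[1]; l=lab[45+10,48-10]; 
c=max(cv2.findContours((lab==l).astype(np.uint8),cv2.RETR_EXTERNAL,cv2.CHAIN_APPROX_NONE)[0],key=len)
P=onz(T,c.reshape(-1,2)+[275,145],.064)
(cx,cy),r=cv2.minEnclosingCircle(P[:,:2].astype(np.float32)); print("cover circle",cx,cy,r,len(P))
cor=[zt(98,80),zt(497,88),zt(490,482),zt(88,476)]
C=onz(T,cor,.04);print("corners",C[:,:2],C[:,:2].mean(0))
for nm,a,b in(("boss",(289,270),(351,320)),("lugL",(208,204),(428,352)),("lugR",(371,345),(277,280)),("keyend",(293,85),(367,478))):
    X,e=tri(T,zt(*a),S,zs(*b));print(nm,X,e)
print("boss z.088",onz(T,[zt(289,270)],.088)); print("lugs",onz(T,[zt(208,204),zt(371,345)],.086))
print("notch",onz(T,[zt(381,172)],.064)); print("key",onz(T,[zt(295,104)],.05))
print("sleeve,screw",onz(T,[zt(125,437)],.066),onz(T,[zt(453,441)],.07))
E
```

```text
cover circle 0.5762770175933838 0.012472685426473618 0.07118329405784607 147
corners [[ 0.67504026  0.10187437]
 [ 0.66575649 -0.08962417]
 [ 0.47715289 -0.08059743]
 [ 0.48494963  0.11076854]] [0.57572482 0.01060533]
boss [0.57792723 0.01194202 0.07511527] 3.126518578305155e-05
lugL [0.60953471 0.04897867 0.07854574] 0.00031036394044267417
lugR [ 0.5419749  -0.02493199  0.07450936] 0.0007979652638865661
keyend [0.6686174  0.00826419 0.04922424] 0.0003735626077727677
boss z.088 [[0.57683869 0.01175632 0.088     ]]
lugs [[ 0.608705    0.04852359  0.086     ]
 [ 0.54126012 -0.02516434  0.086     ]]
notch [[ 0.62397134 -0.03242802  0.064     ]]
key [[0.6593253  0.00735446 0.05      ]]
sleeve,screw [[0.50234344 0.09084665 0.066     ]] [[ 0.49637834 -0.06234252  0.07      ]]
```

The notch sits at about -0.74 rad and the key at about -0.047 rad, so the cover needs about +0.69 rad counter-clockwise. With the jaws open, the fingers stand at 50 mm radius, so I can straddle the boss and push both lugs together. I'm moving over the fixture now.

Call:
step_arm(
  plan=[
    [[1.5,-2.8,0,-0.04],[3.1,-5.5,0,-0.08],[4.6,-8.3,0,-0.12],[6.2,-11,0,-0.16],[7.7,-13.8,0,-0.2],[9.3,-16.5,0,-0.25],[10.8,-19.3,0,-0.29],[12.3,-22,0,-0.33],[13.9,-24.8,0,-0.37],[15.4,-27.6,0,-0.41],[17,-30.3,0,-0.45],[18.5,-33,0,-0.5]],
  ],
  jaw=0,
)

```text
clock: 1.2
position: [0.4539, 0.2329, 0.4045]
tool_rot: [3.142, 0.0, 0.625]
force: [0.5, 0.8, -0.1]
grip_width: 0.0854
```

Call:
step_arm(
  plan=[
    [[1.4,-2.5,0,-0.04],[2.7,-5,0,-0.08],[4.1,-7.5,0,-0.12],[5.5,-10,0,-0.17],[6.8,-12.4,0,-0.21],[8.2,-15,0,-0.25],[9.6,-17.4,-0.5,-0.3],[10.9,-19.8,-1,-0.34],[12.2,-22.1,-1.5,-0.375],[12.2,-22.1,-2,-0.375],[12.2,-22.1,-2,-0.375]],
  ],
)

```text
clock: 2.12
position: [0.576, 0.0106, 0.3833]
tool_rot: [3.141, 0.002, 0.248]
force: [-0.2, 0.8, 0.5]
grip_width: 0.0853
```

```bash
python3 - <<'E'
from workcell import bot
import cv2
s=bot.observe(); print(s["position"],s["tool_rot"],s["force"],s["moment"],bot.grip_point_offset)
f=bot.grab_frame("wrist"); cv2.imwrite("pics/wrist1.png",f["pixels"]); print(f["mtx"],f["k1"],f["R"],f["t"])
E
```

```text
[0.57596133 0.01061275 0.3833128 ] [3.14128515e+00 2.22161815e-03 2.47880981e-01] [-0.18991145  0.81917664  0.49180028] [0.01571332 0.03476463 0.00197606] 0.1547
[[305.34851591   0.         320.23130926]
 [  0.         305.34851591 203.75105361]
 [  0.           0.           1.        ]] 0.01736089027301994 [[ 0.96941585  0.24541567 -0.00201262]
 [ 0.23312271 -0.91823188  0.3201625 ]
 [ 0.07672484 -0.31083979 -0.9473605 ]] [-0.55828665 -0.15987046  0.31890542]
```

View pics/wrist1.png

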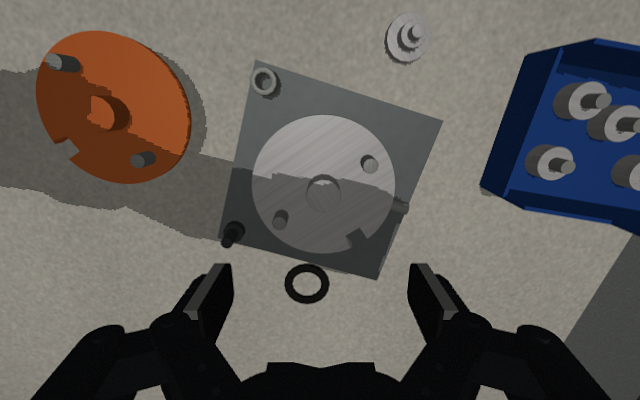

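The wrist view shows the block clearly: boss at (323,193), lugs near (369,162) and (280,216), notch (357,238), key (402,207). I'll zoom in for a finer reading.

```bash
python3 - <<'E'
import cv2
a=cv2.imread("pics/wrist1.png")[85:285,210:450]
a=cv2.convertScaleAbs(a,alpha=1.4,beta=10)
cv2.imwrite("pics/w1z.png",cv2.resize(a,None,fx=3,fy=3,interpolation=cv2.INTER_CUBIC))
E
```

```text
(no output)
```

View pics/w1z.png

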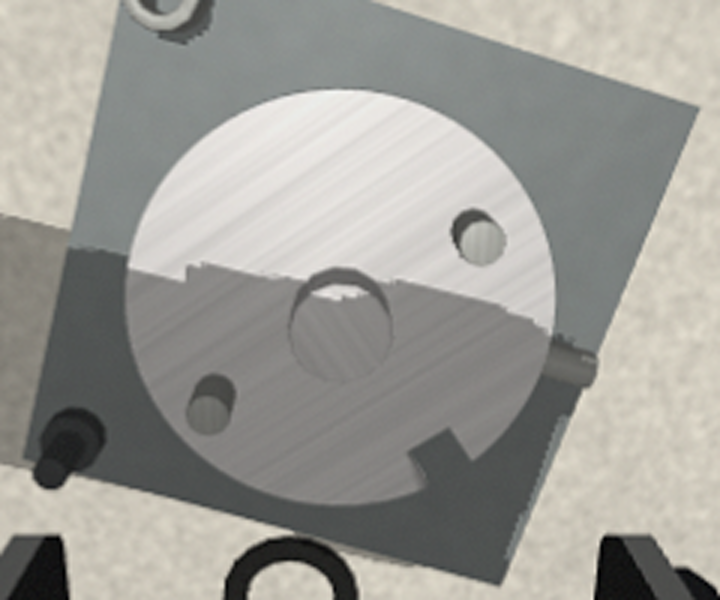

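```bash
python3 - <<'E'
from h import *
from workcell import bot
f=bot.grab_frame("wrist");T=bot.grab_frame("top")
z=lambda u,v:((u+.5)/3-.5+210,(v+.5)/3-.5+85)
zt=lambda u,v:((u+.5)/6-.5+275,(v+.5)/6-.5+145)
print("boss",onz(f,[z(340,335)],.088)); L=onz(f,[z(484,243),z(210,415)],.086);print("lugs",L, L.mean(0))
d=L[0]-L[1];print("notch dir",np.arctan2(d[1],d[0])-np.pi/2,np.linalg.norm(d[:2]))
# rim points
R=onz(f,[z(126,290),z(340,90),z(555,295),z(340,505),z(190,150),z(500,150)],.064)[:,:2]
A=np.c_[2*R,np.ones(len(R))];s=np.linalg.lstsq(A,(R**2).sum(1),rcond=None)[0];print("rim c",s[:2],np.sqrt(s[2]+s[:2]@s[:2]))
C=onz(f,[z(698,107),z(501,585),z(25,460)],.04);print("corners",C[:,:2],(C[0]+C[2])[:2]/2)
e=C[0]-C[1];print("fix yaw",np.arctan2(e[1],e[0])-np.pi/2); e=C[1]-C[2];print(np.arctan2(e[1],e[0]))
K=onz(f,[z(594,369),z(556,359)],.052);print("key",K)
# two-view heights
for n,a,b in(("boss",(289,270),(340,335)),("lugL",(208,204),(484,243)),("lugR",(371,345),(210,415))):
    print(n,tri(T,zt(*a),f,z(*b)))
E
```

```text
boss [[0.57601271 0.01133667 0.088     ]]
lugs [[ 0.61018843  0.04871668  0.086     ]
 [ 0.54321464 -0.02483192  0.086     ]] [0.57670153 0.01194238 0.086     ]
notch dir -0.7386439130802257 0.09947303681215329
rim c [0.57658539 0.01183023] 0.07022410511526796
corners [[ 0.67438907  0.10200237]
 [ 0.66696165 -0.08681639]
 [ 0.47819758 -0.07957541]] [0.57629332 0.01121348]
fix yaw -0.039315982232533075
-0.03834114593239993
key [[0.66761285 0.01045133 0.052     ]
 [0.65367538 0.01067237 0.052     ]]
boss (array([0.57630969, 0.01173757, 0.08937535]), np.float64(0.0008231828435717249))
lugL (array([0.60908242, 0.04875867, 0.08825307]), np.float64(0.0013928725227906411))
lugR (array([ 0.54225708, -0.02539711,  0.08416202]), np.float64(0.0018256502844666044))
```

Centre is about (0.5764, 0.0115), the fixture yaw about -0.04, and two-view heights agree with the text (boss 0.089, lugs about 0.086). Next I lower the open fingers beside the lugs, clear of the flange.

Call:
step_arm(
  plan=[
    [[0,0.1,-2,0],[0,0.1,-4,0],[0,0.1,-6,0],[0,0.1,-8,0],[0,0.1,-10,0],[0,0.1,-12,0],[0,0.1,-13,0],[0,0.1,-14,0],[0,0.1,-14.6,0],[0,0.1,-15,0],[0,0.1,-15,0]],
  ],
)

```text
clock: 3.18
position: [0.5757, 0.0138, 0.2345]
tool_rot: [-3.141, 0.001, 0.252]
force: [-0.4, -0.7, -0.0]
grip_width: 0.0853
```

```bash
python3 - <<'E'
from workcell import bot
import cv2
s=bot.observe(); print(s["position"],s["tool_rot"],s["force"],s["moment"])
f=bot.grab_frame("wrist"); cv2.imwrite("pics/wrist2.png",f["pixels"])
f=bot.grab_frame("scene"); cv2.imwrite("pics/scene2.png",cv2.resize(f["pixels"][150:270,260:400],None,fx=5,fy=5,interpolation=cv2.INTER_CUBIC))
E
```

```text
[0.57573169 0.01384829 0.23445841] [-3.14110250e+00  6.65962383e-04  2.51723634e-01] [-0.42097321 -0.74473033 -0.00625056] [ 0.03514907  0.02125262 -0.00421496]
```

View pics/wrist2.png

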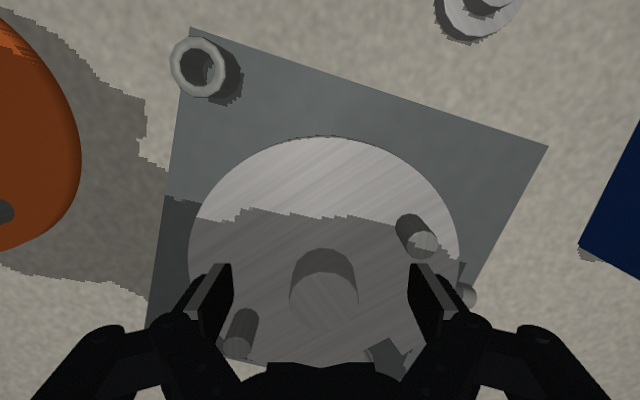

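View pics/scene2.png

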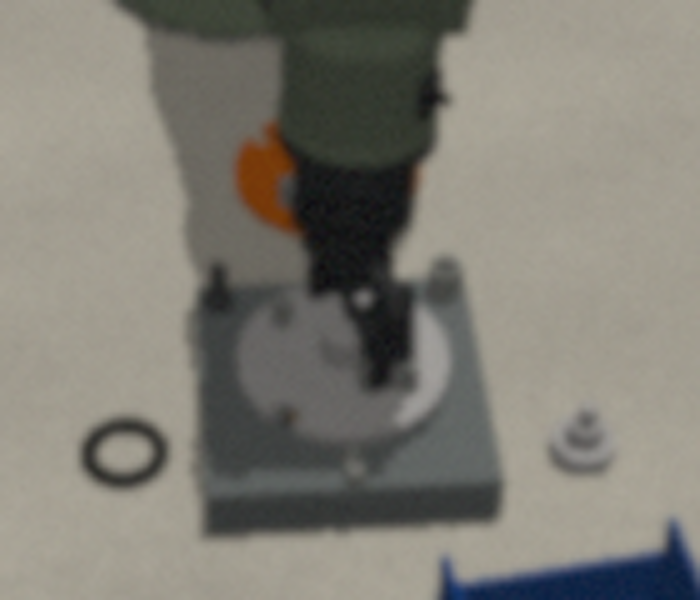

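The fingers are on the flange's clear areas, beside each lug with no contact (left finger near (425,280), lug at (420,240)). I'll turn counter-clockwise part-way and then look.

Call:
step_arm(
  plan=[
    [[0.06,-0.2,-0.2,0],[0.06,-0.2,-0.2,0.05],[0.06,-0.2,-0.2,0.1],[0.06,-0.2,-0.2,0.15],[0.06,-0.2,-0.2,0.2],[0.06,-0.2,-0.2,0.25],[0.06,-0.2,-0.2,0.3],[0.06,-0.2,-0.2,0.35],[0.06,-0.2,-0.2,0.4],[0.06,-0.2,-0.2,0.45],[0.06,-0.2,-0.2,0.5],[0.06,-0.2,-0.2,0.5]],
  ],
)

```text
clock: 4.28
position: [0.5767, 0.0114, 0.2336]
tool_rot: [3.141, -0.001, 0.754]
force: [0.1, 0.0, -0.1]
grip_width: 0.0853
```

```bash
python3 - <<'E'
from workcell import bot
import cv2
s=bot.observe(); print(s["position"],s["tool_rot"],s["force"],s["moment"],s["qpos"])
f=bot.grab_frame("wrist"); cv2.imwrite("pics/wrist3.png",f["pixels"])
E
```

```text
[0.57674337 0.01142375 0.23364947] [ 3.14138654e+00 -9.39258782e-04  7.53672433e-01] [ 0.13661271  0.03883252 -0.09908846] [ 0.03867215  0.03231492 -0.0069097 ] [-0.18529211  0.68231124  0.08949629  1.85598443 -0.09970273  0.60671005
  0.71986075]
```

View pics/wrist3.png

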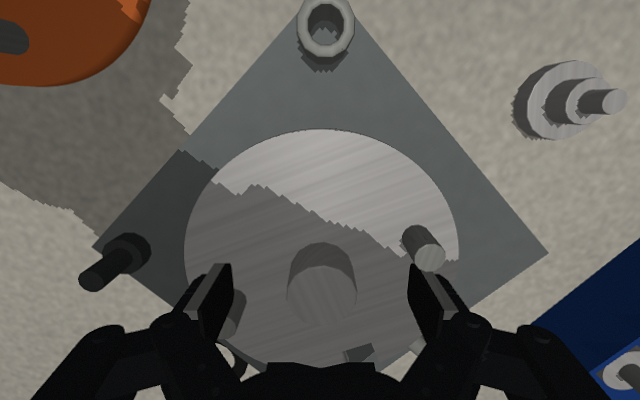

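The cover has turned some: left lug top now at (430,256), boss top (322,300). I'll compute the cover angle from the lug.

```bash
python3 - <<'E'
from h import *
from workcell import bot
f=bot.grab_frame("wrist")
L=onz(f,[(430,257)],.086)[0];B=onz(f,[(322,299)],.088)[0]
d=L[:2]-np.array([.5764,.0115]);print(L,B,"lug ang",np.arctan2(d[1],d[0]),np.linalg.norm(d))
a=cv2.convertScaleAbs(f["pixels"][200:370,180:470],alpha=1.5,beta=10)
cv2.imwrite("pics/w3z.png",cv2.resize(a,(783,459),interpolation=cv2.INTER_CUBIC))
E
```

```text
[0.59641749 0.05634081 0.086     ] [0.57618814 0.01052213 0.088     ] lug ang 1.150929982302405 0.04910598378996299
```

View pics/w3z.png

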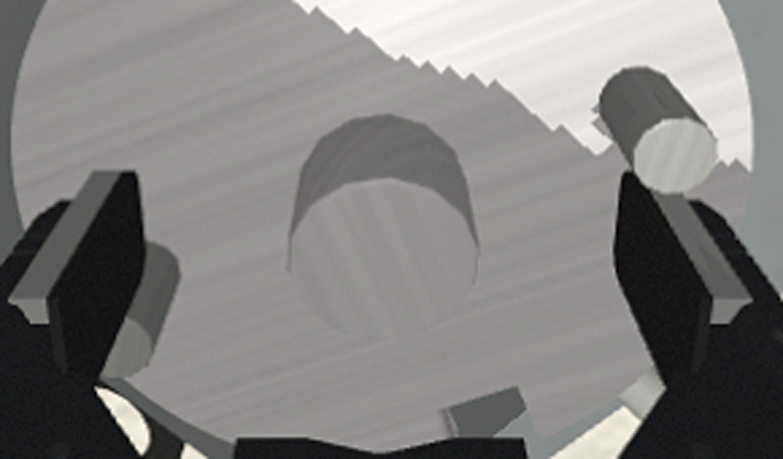

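Lug is at 1.15 rad with the jaw at 0.754, an offset of 0.397. The target lug angle is about 1.53, so about +0.37 more to be just on the low side.

Call:
step_arm(
  plan=[
    [[0,0,0,0.05],[0,0,0,0.1],[0,0,0,0.15],[0,0,0,0.2],[0,0,0,0.25],[0,0,0,0.29],[0,0,0,0.32],[0,0,0,0.35],[0,0,0,0.37],[0,0,0,0.37],[0,0,0,0.37]],
  ],
)

```text
clock: 5.3
position: [0.5767, 0.0114, 0.2335]
tool_rot: [-3.142, -0.001, 1.119]
force: [1.3, -1.3, 1.9]
grip_width: 0.0856
```

```bash
python3 - <<'E'
from workcell import bot
import cv2
s=bot.observe(); print(s["position"],s["tool_rot"],s["force"],s["moment"])
f=bot.grab_frame("wrist"); cv2.imwrite("pics/wrist4.png",f["pixels"])
E
```

```text
[0.57665153 0.01140848 0.23354065] [-3.14156368e+00 -6.71288100e-04  1.11852594e+00] [ 1.26177983 -1.31383075  1.93314046] [-0.10061713 -0.20723901 -0.07452442]
```

View pics/wrist4.png

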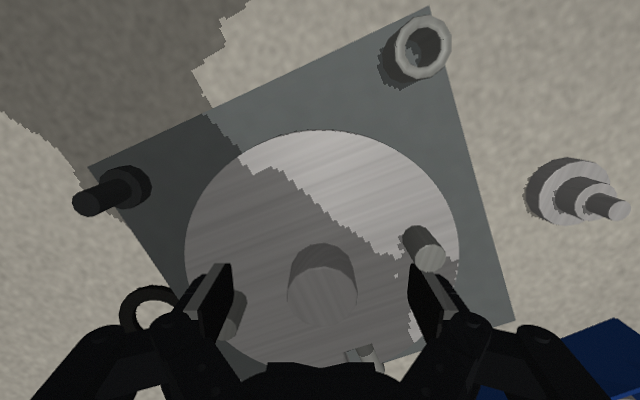

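The notch at about (362,353) now shows the key end in it. I'll back off slightly, lift straight up, and measure from above.

Call:
step_arm(
  plan=[
    [[0,0,0,-0.06],[0,0,0,-0.06],[0,0,2,-0.06],[0,0,4,-0.06],[0,0,6,-0.06],[0,0,8,-0.06],[0,0,10,-0.06],[0,0,12,-0.06],[0,0,13,-0.06],[0,0,13,-0.06]],
  ],
)

```text
clock: 6.18
position: [0.577, 0.0115, 0.3654]
tool_rot: [3.139, -0.002, 1.059]
force: [0.5, 0.4, 0.1]
grip_width: 0.0852
```

```bash
python3 - <<'E'
from workcell import bot
import cv2
s=bot.observe(); print(s["position"],s["tool_rot"],s["force"],s["moment"])
f=bot.grab_frame("wrist"); cv2.imwrite("pics/wrist5.png",f["pixels"])
a=cv2.convertScaleAbs(f["pixels"][85:285,210:450],alpha=1.4,beta=10)
cv2.imwrite("pics/w5z.png",cv2.resize(a,None,fx=3,fy=3,interpolation=cv2.INTER_CUBIC))
E
```

```text
[0.57695488 0.01150782 0.36544111] [ 3.13923368e+00 -2.23279089e-03  1.05929319e+00] [0.48088866 0.44592971 0.07616537] [-0.03880021 -0.02073999  0.05232583]
```

View pics/w5z.png

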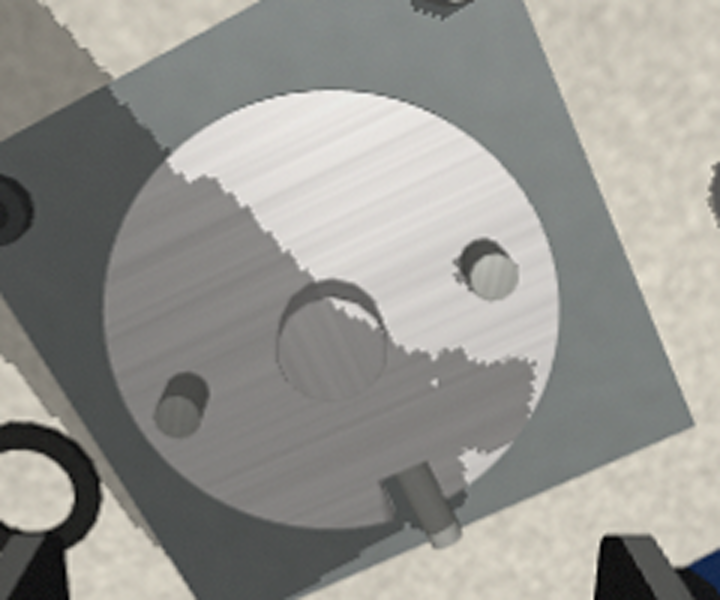

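The key bar is visible in the notch, running (412,480) to (447,540) in the zoom. I'll quantify the angle error.

```bash
python3 - <<'E'
from h import *
from workcell import bot
f=bot.grab_frame("wrist")
z=lambda u,v:((u+.5)/3-.5+210,(v+.5)/3-.5+85)
B=onz(f,[z(331,347)],.088)[0]
L=onz(f,[z(494,278),z(179,417)],.086);d=L[0]-L[1];print("boss",B,"mid",L.mean(0),"cover yaw",np.arctan2(d[1],d[0])-np.pi/2,np.linalg.norm(d))
C=onz(f,[z(693,424),z(524,0),z(262,0),z(115,78)],.04)[:,:2]
e=C[0]-C[1];print("fix edge (+y side):",np.arctan2(e[1],e[0]))
e=C[2]-C[3];print("other edge",np.arctan2(e[1],e[0]))
K=onz(f,[z(447,539)],.052)[0];c=np.array([.5765,.0115]);d=K[:2]-c;print("key end",K,np.arctan2(d[1],d[0]),np.linalg.norm(d))
a=cv2.convertScaleAbs(f["pixels"][220:280,320:380],alpha=1.6,beta=10)
cv2.imwrite("pics/w5n.png",cv2.resize(a,None,fx=10,fy=10,interpolation=cv2.INTER_CUBIC))
for y in (-.04,-.06,-.02):  # predicted notch corner pixels at top, for the given yaw, and key edges
    u=np.array([np.cos(y),np.sin(y)]);v=np.array([-u[1],u[0]])
    for nm,r,w,h in(("notch",.054,.009,.064),("key64",.064,.006,.048)):
        p=proj(f,[[*(c+r*u+s*w*v),h] for s in(1,-1)]);print(y,nm,((p-[320,220])*10+4.5).round().tolist())
E
```

```text
boss [0.57295855 0.01182487 0.088     ] mid [0.57432547 0.0115406  0.086     ] cover yaw -0.07683095415102903 0.09834556456077521
fix edge (+y side): -0.05193911155154788
other edge 1.5139571848326707
key end [0.66390765 0.00685797 0.052     ] -0.05305792625027212 0.08753082421289254
-0.04 notch [[356.0, 196.0], [189.0, 272.0]]
-0.04 key64 [[354.0, 220.0], [248.0, 267.0]]
-0.06 notch [[347.0, 202.0], [178.0, 275.0]]
-0.06 key64 [[343.0, 226.0], [237.0, 272.0]]
-0.02 notch [[366.0, 189.0], [199.0, 269.0]]
-0.02 key64 [[365.0, 213.0], [260.0, 263.0]]
```

View pics/w5n.png

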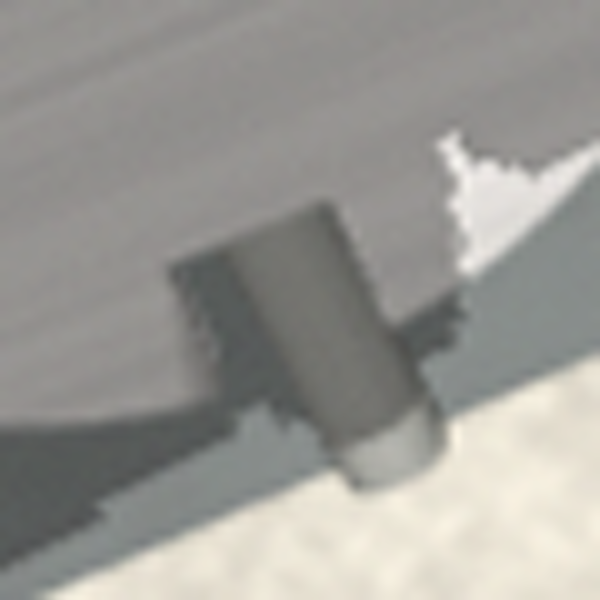

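In this view the cover's yaw is about -0.077 and the fixture's about -0.05, so 0.025 rad remains. That is inside the 0.047 clearance, but I'll nudge it to be centred: fingers down again, turning to jaw yaw about 1.145.

Call:
step_arm(
  plan=[
    [[0,0,-2.5,0],[0,0,-5,0],[0,0,-7.5,0],[0,0,-10,0],[0,0,-12,0],[0,0,-13,0],[0,0,-13.2,0],[0,0,-13.2,0.03],[0,0,-13.2,0.06],[0,0,-13.2,0.086],[0,0,-13.2,0.086],[0,0,-13.2,0.086]],
  ],
)

```text
clock: 7.28
position: [0.5767, 0.0114, 0.2319]
tool_rot: [3.141, -0.001, 1.145]
force: [0.4, -1.0, 0.9]
grip_width: 0.0857
```

Call:
step_arm(
  plan=[
    [[0,0,0,-0.06],[0,0,0,-0.06],[0,0,2,-0.06],[0,0,4,-0.06],[0,0,6,-0.06],[0,0,8,-0.06],[0,0,10,-0.06],[0,0,12,-0.06],[0,0,13,-0.06],[0,0,13,-0.06]],
  ],
)

```text
clock: 8.12
position: [0.5771, 0.0114, 0.364]
tool_rot: [3.138, -0.003, 1.086]
force: [0.6, -0.2, 0.3]
grip_width: 0.0854
```

```bash
python3 - <<'E'
from workcell import bot
import cv2
s=bot.observe(); print(s["position"],s["tool_rot"],s["force"],s["moment"])
f=bot.grab_frame("wrist"); cv2.imwrite("pics/wrist6.png",f["pixels"])
a=cv2.convertScaleAbs(f["pixels"][85:285,210:450],alpha=1.4,beta=10)
cv2.imwrite("pics/w6z.png",cv2.resize(a,None,fx=3,fy=3,interpolation=cv2.INTER_CUBIC))
E
```

```text
[0.57705438 0.01144532 0.36401392] [ 3.13789910e+00 -3.00618031e-03  1.08602492e+00] [ 0.58377739 -0.23789322  0.33899519] [-0.00429713 -0.02049909 -0.01623215]
```

View pics/w6z.png

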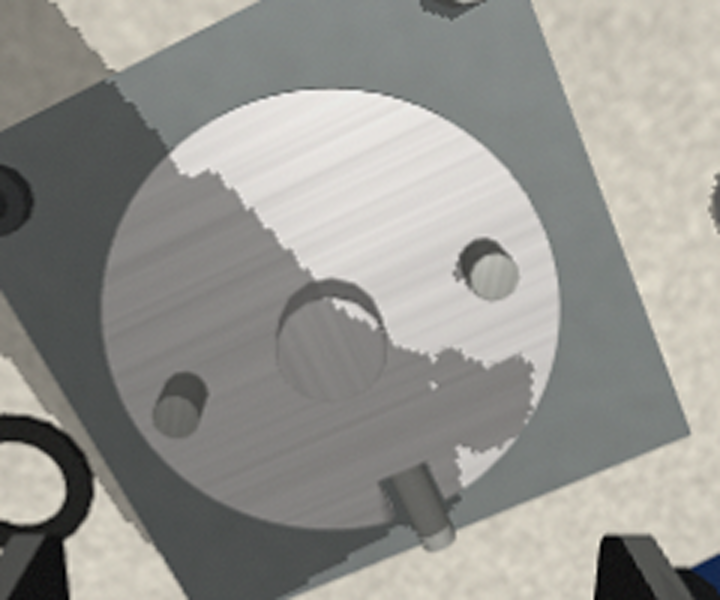

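```bash
python3 - <<'E'
from h import *
from workcell import bot
f=bot.grab_frame("wrist")
z=lambda u,v:((u+.5)/3-.5+210,(v+.5)/3-.5+85)
L=onz(f,[z(494,278),z(178,417)],.086);d=L[0]-L[1];print("mid",L.mean(0),"cover yaw",np.arctan2(d[1],d[0])-np.pi/2)
C=onz(f,[z(690,434),z(530,0),z(262,0),z(115,73)],.04)[:,:2]
e=C[0]-C[1];print("fix",np.arctan2(e[1],e[0]))
e=C[2]-C[3];print("fix",np.arctan2(e[1],e[0])-np.pi/2)
c=L.mean(0)[:2]; K=onz(f,[z(440,540)],.051)[0];d=K[:2]-c;print("key",np.arctan2(d[1],d[0]))
N=onz(f,[z(382,482),z(425,463)],.064)[:,:2];print("notch inner corners ang",[np.arctan2(*(n-c)[::-1]) for n in N],"expect +-.165", [np.linalg.norm(n-c) for n in N])
K=onz(f,[z(398,478),z(426,466)],.048)[:,:2];print("key sides",[np.arctan2(*(n-c)[::-1]) for n in K])
T=bot.grab_frame("top")
cv2.imwrite("pics/top6.png",cv2.resize(T["pixels"][145:240,275:395],None,fx=6,fy=6,interpolation=cv2.INTER_CUBIC))
a=cv2.convertScaleAbs(f["pixels"][220:280,320:380],alpha=1.6,beta=10)
cv2.imwrite("pics/w6n.png",cv2.resize(a,None,fx=10,fy=10,interpolation=cv2.INTER_CUBIC))
E
```

```text
mid [0.57430211 0.0115744  0.086     ] cover yaw -0.05147120359983903
fix -0.049346023560635464
fix -0.055394473218673745
key -0.05208716981287694
notch inner corners ang [np.float64(-0.18506936375557043), np.float64(0.09425872920203575)] expect +-.165 [np.float64(0.0548563952011027), np.float64(0.05457157903853148)]
key sides [np.float64(-0.11781891324262138), np.float64(0.047846163811740214)]
```

View pics/w6n.png

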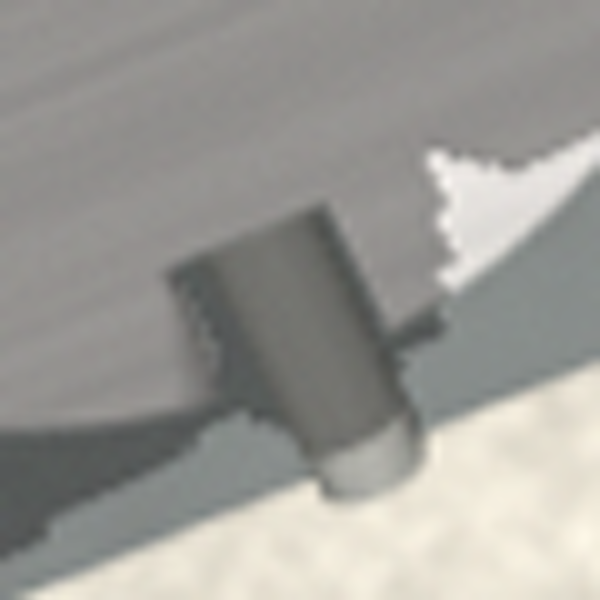

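The alignment agrees: cover -0.051, fixture -0.049 to -0.055, key -0.052. I'll shut the jaws above and come down to just over the boss.

Call:
step_arm(
  plan=[
    [[-0.07,0,0,0],[-0.07,0,-1,0],[-0.07,0,-2,0],[-0.07,0,-3,0],[-0.07,0,-4,0],[-0.07,0,-5,0],[-0.07,0,-6,0],[-0.07,0,-7,0],[-0.07,0,-8,0],[-0.07,0,-9,0],[-0.07,0,-9,0],[-0.07,0,-9,0]],
  ],
  jaw=1,
  force=40,
)

```text
clock: 9.27
position: [0.5757, 0.0114, 0.2705]
tool_rot: [-3.141, -0.0, 1.086]
force: [-0.8, -0.8, 2.0]
grip_width: 0.0001
```

```bash
python3 - <<'E'
from workcell import bot
import cv2
s=bot.observe(); print(s["position"],s["tool_rot"],s["force"],s["grip_width"])
f=bot.grab_frame("wrist"); cv2.imwrite("pics/wrist7.png",f["pixels"])
E
```

```text
[0.57568078 0.01144006 0.27047468] [-3.14084586e+00 -9.72292200e-05  1.08564676e+00] [-0.80822506 -0.80161362  2.00640357] 9.420135504849069e-05
```

View pics/wrist7.png

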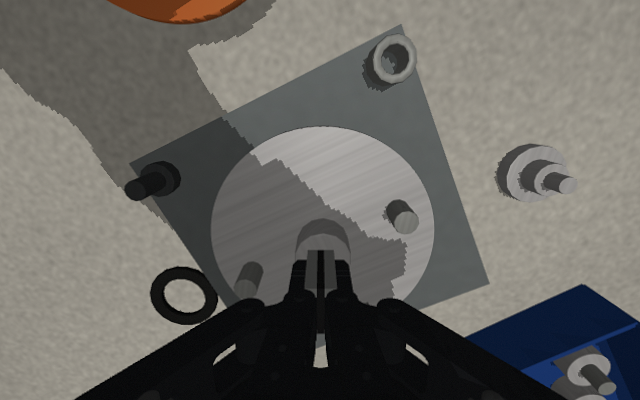

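The shut fingers stand over the boss at (322,240). I'm pressing down in small steps.

Call:
step_arm(
  plan=[
    [[0.07,0,-0.4,0],[0.07,0,-0.8,0],[0.07,0,-1.1,0],[0.07,0,-1.3,0],[0.07,0,-1.3,0],[0.07,0,-1.3,0]],
  ],
)

```text
clock: 9.82
position: [0.5767, 0.0115, 0.2581]
tool_rot: [3.141, -0.001, 1.086]
force: [0.0, -0.4, 4.4]
grip_width: -0.0
```

Call:
step_arm(
  plan=[
    [[0,0,-0.2,0],[0,0,-0.4,0],[0,0,-0.6,0],[0,0,-0.8,0],[0,0,-0.8,0],[0,0,-0.8,0]],
  ],
)

```text
clock: 10.32
position: [0.5768, 0.0114, 0.2503]
tool_rot: [3.141, -0.001, 1.086]
force: [-1.3, 0.3, 7.5]
grip_width: 0.0001
```

The cover has gone well past the 2 mm key stop at spring-level force, so the notch is over the key. I'll continue to the block.

Call:
step_arm(
  plan=[
    [[0,0,-0.1,0],[0,0,-0.2,0],[0,0,-0.3,0],[0,0,-0.4,0],[0,0,-0.4,0],[0,0,-0.4,0]],
  ],
)

```text
clock: 10.82
position: [0.5767, 0.0114, 0.2474]
tool_rot: [3.141, -0.001, 1.085]
force: [-7.7, 0.3, 25.1]
grip_width: -0.0001
```

Force is up to 25 N at TCP z 0.2474, close to the expected home height of 0.247. I'll check in pictures.

```bash
python3 - <<'E'
from h import *
from workcell import bot
s=bot.observe(); print(s["position"],s["tool_rot"],s["force"],s["moment"])
f=bot.grab_frame("wrist"); cv2.imwrite("pics/wrist8.png",f["pixels"])
a=cv2.convertScaleAbs(f["pixels"][120:320,190:470],alpha=1.4,beta=10)
cv2.imwrite("pics/w8z.png",cv2.resize(a,None,fx=2.8,fy=2.8,interpolation=cv2.INTER_CUBIC))
S=bot.grab_frame("scene");cv2.imwrite("pics/s8.png",cv2.resize(S["pixels"][165:265,270:390],None,fx=6,fy=6,interpolation=cv2.INTER_CUBIC))
E
```

```text
[0.5767478  0.01143665 0.24740696] [ 3.14053052e+00 -1.37076129e-03  1.08542109e+00] [-7.69292613  0.3369622  25.12261844] [ 0.04949702  1.61350623 -0.09145296]
```

View pics/w8z.png

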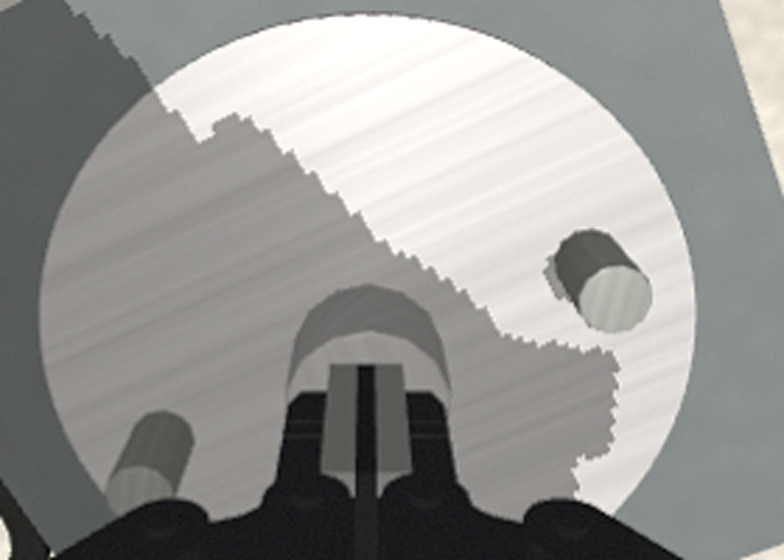

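View pics/s8.png

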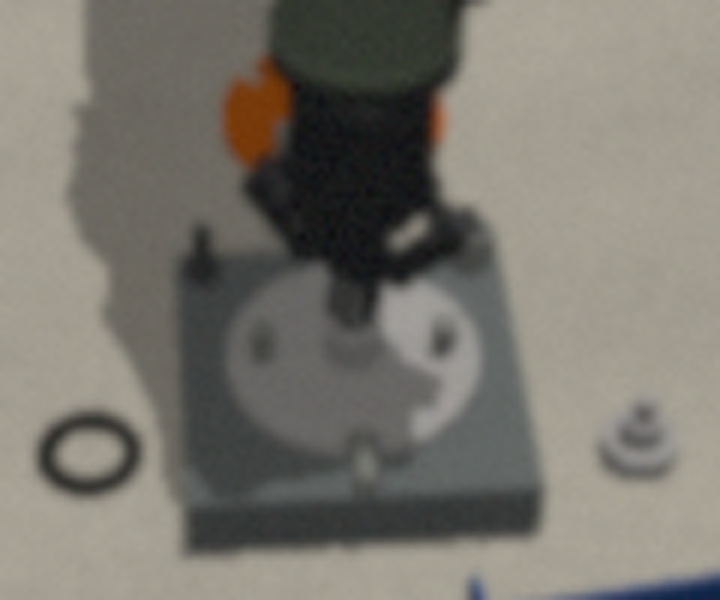

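The cover is down: the flange lies on the block with the key standing in the notch at (363,455), and the bystanders are in place. I'll do a small extra press as a stiffness check, then a rim-height check.

Call:
step_arm(
  plan=[
    [[-0.04,0,-0.13,0],[-0.04,0,-0.15,0],[-0.04,0,-0.15,0],[-0.04,0,-0.15,0],[-0.04,0,-0.15,0],[-0.04,0,-0.15,0]],
  ],
)

```text
clock: 11.42
position: [0.5765, 0.0114, 0.2474]
tool_rot: [3.139, -0.002, 1.085]
force: [-7.1, 0.3, 29.6]
grip_width: -0.0001
```

```bash
python3 - <<'E'
from h import *
from workcell import bot
s=bot.observe(); print(s["position"],s["force"],s["moment"])
f=bot.grab_frame("wrist")
z=lambda u,v:((u+.5)/2.8-.5+190,(v+.5)/2.8-.5+120)
px=[z(39,318),z(368,13),z(696,318),z(130,125),z(600,120),z(660,210),z(80,205)]
for h in(.064,.052,.050):
    R=onz(f,px,h)[:,:2];A=np.c_[2*R,np.ones(len(R))];q=np.linalg.lstsq(A,(R**2).sum(1),rcond=None)[0];print(h,q[:2],np.sqrt(q[2]+q[:2]@q[:2]))
l=np.array([z(615,298),z(141,490)])
for h in(.086,.074,.072):
    L=onz(f,l,h);d=L[0]-L[1];print(h,"lug dist",np.linalg.norm(d),"yaw",np.arctan2(d[1],d[0])-np.pi/2)
E
```

```text
[0.57653562 0.01141583 0.24740263] [-7.05027144  0.27844836 29.61936416] [-0.01270481  1.67742697  0.01910239]
0.064 [0.56992665 0.01401873] 0.06300110512724365
0.052 [0.57526661 0.01126499] 0.06797188012282737
0.05 [0.5761566  0.01080603] 0.06880034262208981
0.086 lug dist 0.08910651241351243 yaw -0.05750822193135874
0.074 lug dist 0.09732593564125075 yaw -0.057508221931359405
0.072 lug dist 0.09869583951254049 yaw -0.05750822193135874
```

The stop is rigid: the force rose and the height did not change. The rim and lug sizes fit the home heights (50 and 72 mm). I'm handing in while holding about 30 N.

```bash
python3 - <<'E'
from workcell import bot
print(bot.job_done()); s=bot.observe(); print(s["clock"],s["position"],s["force"])
E
```

```text
the job is handed in; nothing more can be done
None
the job is handed in; nothing more can be done
```

The cover is fully home on the block with its notch over the key, and I handed the job in with the shut fingers still pressing the boss at about 30 N. I straddled the boss with the open fingers and turned the cover about 0.69 rad counter-clockwise by both lugs, in two pushes and a small nudge. Then I shut the jaws and pressed the boss down. It took about 11.5 s of the 64 s.

**Alignment:** before pressing, the cover's yaw measured -0.051 rad, against -0.049 to -0.055 for the fixture and key.

**Travel and stop:** the fingers went down about 13 mm from first contact, at spring-level force, well past the 2 mm stop on the key. They then met a rigid stop at TCP z 0.2474 (0.247 expected); pressing from 25 to 30 N moved it no further.

**Pictures:** with the cover down, the key stands in the notch, and the sleeve, screw, turned part, gasket and orange look-alike show no movement. The driver, rule and timer were outside my last close-ups, but the arm never came down near them.

**Small disagreements:**
- The wrist camera at home height gave a rim radius of 68.8 mm instead of 70, and a lug spacing of 98.7 mm instead of 100. That is about what the 2 mm calibration allows.
- A side force of about 7 N along -x stayed on the tool while holding.

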